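# Unlock the folding lid stay and shut the accessory box

## Robot

A 6-joint arm with a two-finger parallel gripper is mounted at the origin on the work surface. World frame = base frame: x ahead of the robot, y to its left, z up, the work surface at z = 0. Lengths are in mm, angles in rad, forces in N, time in s.
With the tool pointing down it reaches from about 325 to 875 mm from the base axis. Payload 4.4 kg.
Tool frame: the origin (TCP) lies on the centre line of the jaws, within the pads' length; the fingertips stand ahead of it and the grasp point (between the pads) lies 6 mm ahead of it (ctrl.tcp_to_tips is the z of the fingertips in the tool frame, in mm); z points along the fingers, y is the line along which they close (so a half turn about z gives the same grasp; the last joint's range is limited). The gripper opens to 85 mm and grips with 20 to 120 N. Pads are 22 mm wide; open, the fingers measure 114 mm over their backs; the gripper's body (76 mm by 85 mm) begins 54 mm behind the grasp point. The pads swing forward as they close: fully open they stand 13 mm farther back than shut.
Start: joints at [1.111, 0.207, 1.542, -0, 1.393, -0.15], TCP at [174.761, 547.801, 256.282] pointing down, gripper open.
Joint ranges: [-2.73, 2.73], [-0.86, 2.22], [0.23, 2.46], [-1.11, 4.25], [0.08, 2.63], [-2.82, 2.82]. Speed limits (rad/s): [2.79, 2.79, 3.14, 3.14, 3.14, 3.14].

## Interface

Orientations are given as a 3x3 rotation matrix whose columns are the frame's x, y, z axes.
In Python, from plant import ctrl, sensors, optics gives the robot as it stands. Calls block until the motion is done:
- ctrl.move_ptp(position, orientation): joint-space move of the TCP to a pose.
- ctrl.move_l(position, rot=None, vel=150, threshold=None): straight line of the TCP; rot=None keeps the orientation; vel is the mean speed in mm/s. With threshold (N) it stops when the force on the tool has changed by that much, and returns True; else False.
- ctrl.set_joints(angles): joint-space move.
- ctrl.gripper_to(opening, force=None): finger opening in mm; force is the grip in N (None keeps the last); returns when the fingers have stopped.
- ctrl.hold(seconds).
- ctrl.solve_ik(position, orientation): joint angles nearest the present ones, or None.
- sensors.read_state(): the state.
- optics.grab_frame(name): name is "side" or "top" or "wrist"; returns (picture, depth): 480x640x3 uint8, red, green, blue; 480x640 float32, mm along the optical axis (not along the pixel's ray), 0 where there is no reading.
- optics.camera_params(name): a dict with "mtx" (3x3 intrinsics, pixels), "R" (3x3) and "t" (3): a world point X has camera coordinates R X + t; the wrist camera has in their place "T_tool_cam" (4x4, takes a point from camera to tool coordinates, whose origin is the TCP and whose axes are the flange's). Camera axes: x right, y down, z forward; pixel columns grow to the right and rows downward; lengths in mm; the calibration is good to about 2 mm. The wrist camera is an equidistant fisheye: a pixel r from the principal point sees the ray r / f radians off the axis. A picture is of the moment at which its call begins: read the wrist's pose just before it. camera_params takes no time and is no camera call.
A pose or a line that the arm cannot do raises ctrl.MotionError and nothing moves.
- ctrl.finish_job(): hands the job in; it is judged then, once.
The state is a dict: "t": time; "q": joint angles; "qvel": joint speeds; "tau": joint torques, N m; "eef_pos": TCP position; "eef_rot": TCP orientation; "force": force on the tool from outside, world axes, zero at the start; "wrist_torque": the same for the moment, N m; "grip_width": finger opening in mm; "grasp_force": force on a finger pad.
Only numpy, scipy, OpenCV 4.12 (cv2) and the standard library are available. Lean on these libraries where they do the work, as an engineer would, in place of code of your own. Each camera call takes 0.05 s, during which the arm holds its last target. There are 200 camera calls.

## Task

The lid of the teak accessory box on the desk is propped open by a locked folding stay. Hook the red bar at the stay's knee and draw it gently up and forward, well past centre, so that the stay unlocks, then lower the lid until it is fully shut, and let go. Work slowly by feel: never push or pull hard on the stay or the lid, do not squeeze the red bar, do not let the lid slam, and do not disturb the metronome, glass dish or harmonica holder.

Things in the scene. Friction and masses are not known exactly. Their poses are not given: they have to be found in the camera images.
- box: Dark teak box screwed to the desk, 220 (its x) by 260 (its y) by 80 high; origin at the centre of its underside, z up, its front faces its -x. A steel folding stay outside its right (-y) side props the lid: two 92 mm bars end to end in the plane y -138, from a foot on the side wall (z +50) up and back at 54 degrees to the lid, 120 mm from the hinge.
- hinge (a point): Middle of the lid's hinge line, on the box's rear top edge (box x +110, z +80); axes as the box. The brown lid is 220 long, 260 wide, 12 thick, raised about 80 degrees at the start, leaning a little to the front, its free edge 300 above the desk. To shut it, push its smooth outer (rear) face near the free edge to the front and then down.
- bar_area (a point): Point fixed on the box's frame (box x +42, y -190, z +119), axes as the box. Near it is the red bar at the stay's knee, 16 mm thick, along y from box y -144 to -234. The foot is clamped anywhere in a slot along x, so the locked bar lies up to 13 mm to either side in x. It unlocks square to the stay, up and to box -x, on an arc about the foot. A finger hooked behind it must follow that arc: dragged level, it binds.
- lid (a joint): Lid hinge angle, rad, growing as the lid closes: 0 at the start (raised 80 degrees), 1.396 fully shut. The lid stays where it is left. Keep forces on it under 20 N. With the knee only just past centre it jams; with the knee at 0.6 or more a slow push under 15 N near its free edge moves it, and it gets easier and can go faster as it sinks.
- stay_knee (a joint): Knee angle of the stay, rad: 0 locked against its stop (knee sagging 8 mm below and behind centre), 0.17 straight (dead centre), unlocked from 0.35, about 2.9 when the lid is shut. Stiff, damped rivets: the bar takes 6 to 10 N to move slowly, 20 N (too much) at about 60 mm/s. The knee stays where it is left.
- metronome: Red plastic metronome, a slim pyramid on a black base, 100 by 100 by 190 high, pendulum on its front; origin at the centre of its underside. A bystander.
- dish: Small glass dish, 90 across, 35 high; origin at the centre of its underside. A bystander.
- holder: Stainless harmonica holder frame, 80 by 118 by 60 high; origin at the centre of its underside. A bystander.

How it is judged (in metres and radians):
On the way, in this order (a step that is already met when the one before it is completed fails the run):
1. the stay's knee is drawn past centre while the lid is still up (value of joint stay_knee above 0.35 rad and value of joint lid below 0.5 rad), for 0.2 s.
2. the lid is shut (value of joint lid above 1.376 rad), for 0.2 s.
At the end, for the whole second after the job is handed in: The lid is fully shut (within 0.02 rad, 4 mm at its front edge) and at rest with the stay folded, and nothing is touched (value of joint lid above 1.376 rad and velocity of joint lid below 0.05 rad/s and value of joint stay_knee above 2 rad).
It fails at once if the box, lid or stay is pushed, pulled or squeezed with more than 20 N (contact force between any of the arm, the fingers and box above 20 N or contact force between any of the arm, the fingers and stay_foot above 20 N).
It fails at once if the lid moves faster than 1 rad/s (slams) (velocity of joint lid above 1 rad/s).
It fails at once if a bystander is moved by more than 15 mm (distance of any of metronome, dish, holder from where it was at the start of the episode above 0.015 m).
It also fails if it takes over 72 s, if anything falls off the work surface, if the arm or the gripper's body presses on something with over 40 N, if the wrist force passes 120 N, or if a joint passes its speed limit or range.

## Working session

There is one attempt and no reset: what is moved stays moved. The work goes in short steps, each a Python script; the robot and the scene stay as the last script left them, time stands still between calls to the robot, and variables do not carry over. Pictures are saved under pics/ and viewed, at most 10 in all, crops included, and the job is handed in when it is done.

```bash
ls; mkdir -p pics; cat > h.py <<'E'
import numpy as np, cv2
from plant import ctrl, sensors, optics
def save(n,f):
    p,d=optics.grab_frame(n); cv2.imwrite(f'pics/{f}.png',p[:,:,::-1]); np.savez(f'pics/{f}.npz',p=p,d=d); return p,d
def pts(n,d):
    c=optics.camera_params(n); K=c['mtx']; v,u=np.mgrid[:480,:640]
    X=np.stack([(u-K[0,2])/K[0,0]*d,(v-K[1,2])/K[1,1]*d,d],-1)
    return (X-c['t'])@c['R']
E
python3 - <<'E'
from h import *
for n in ('side','top'):
    p,d=save(n,n+'0'); c=optics.camera_params(n); print(n,c['mtx'].round(1).tolist(),c['R'].round(3).tolist(),c['t'].round(0), 'cam pos',(-c['R'].T@c['t']).round(0),(d>0).mean())
print(sensors.read_state()['t'],ctrl.tcp_to_tips)
a=cv2.imread('pics/side0.png')
E
```

```text
pics
side [[613.3, 0.0, 326.1], [0.0, 613.3, 242.2], [0.0, 0.0, 1.0]] [[0.993, -0.121, -0.017], [-0.08, -0.541, -0.837], [0.092, 0.832, -0.547]] [-493.  131. 1600.] cam pos [  353. -1321.   976.] 0.9959049479166666
top [[546.0, 0.0, 315.4], [0.0, 546.0, 233.3], [0.0, 0.0, 1.0]] [[0.008, -1.0, 0.015], [-0.994, -0.01, -0.105], [0.106, -0.014, -0.994]] [ -22.  512. 1194.] cam pos [ 383.    0. 1241.] 0.9959342447916667
0.1 25.0
```

View pics/side0.png

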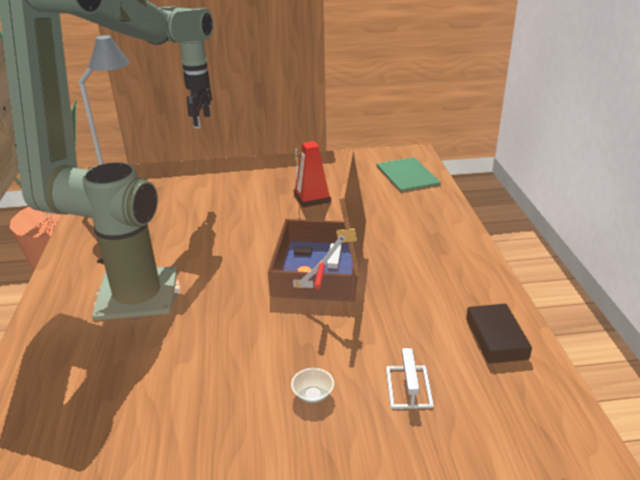

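View pics/top0.png

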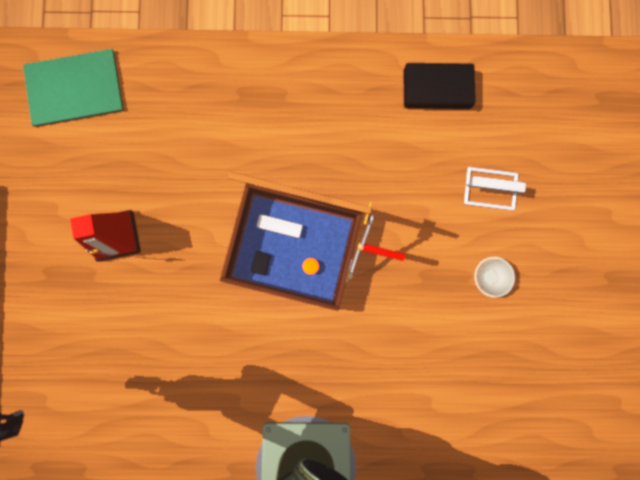

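The side view shows the box at about (315,262) with the lid edge-on at (355,200) and the red bar at (320,275). In the top view the box corners are near (248,185), (365,212), (340,307) and (222,280), and the red bar runs from (360,246) to (405,257).

```bash
python3 - <<'E'
from h import *
for n in ('top','side'):
    z=np.load(f'pics/{n}0.npz'); p=z['p'].astype(int); X=pts(n,z['d'])
    red=(p[...,0]>150)&(p[...,1]<70)&(p[...,2]<70)
    reg=(X[...,0]>300)&(X[...,0]<600)&(X[...,1]<50)&(X[...,1]>-350)
    m=(red&reg); v,u=np.nonzero(m); P=X[m]; 
    print(n,m.sum(),u.min(),u.max(),v.min(),v.max(),P.mean(0).round(1))
    c,_,V=np.linalg.svd(P-P.mean(0)); s=(P-P.mean(0))@V[0]; print('axis',V[0].round(3),'ends',(P.mean(0)+V[0]*s.min()).round(1),(P.mean(0)+V[0]*s.max()).round(1))
    reg=(X[...,0]>250)&(X[...,0]<620)&(X[...,1]<230)&(X[...,1]>-250)
    rim=reg&(X[...,2]>66)&(X[...,2]<90)&~red
    n8,l,st,ce=cv2.connectedComponentsWithStats(rim.astype(np.uint8)); k=1+st[1:,4].argmax(); R=X[l==k]
    (cx,cy),wh,a=cv2.minAreaRect(R[:,:2].astype(np.float32)); print('rim',len(R),(cx,cy),wh,a,np.median(R[:,2]))
    # lid outer points
    lid=reg&(X[...,2]>110)&~red; Q=X[lid]; print('lid',len(Q),Q.min(0).round(),Q.max(0).round())
z=np.load('pics/top0.npz'); X=pts('top',z['d'])
for nm,(u,v) in dict(dish=(495,277),holder=(492,188),metro=(105,235)).items():print(nm,X[v,u].round())
p=z['p'][150:330,190:430][:,:,::-1]; q=np.load('pics/side0.npz')['p'][140:330,240:400][:,:,::-1]
cv2.imwrite('pics/crop.png',np.hstack([cv2.resize(p,(450,338)),cv2.resize(q,(285,338))]))
E
```

```text
top 327 363 406 244 259 [ 465.  -156.1  120. ]
axis [-0.076  0.139  0.987] ends [ 475.  -174.3   -9.4] [ 378.2    2.  1240.6]
rim 2123 (479.2791748046875, 34.988189697265625) (260.6512145996094, 219.1924285888672) 76.32051086425781 79.41887125847748
lid 2472 [ 383. -198.  110.] [ 590.  143. 1241.]
side 1 315 315 287 287 [ 449.  -198.1  118.2]
axis [1. 0. 0.] ends [ 449.  -198.1  118.2] [ 449.  -198.1  118.2]
rim 855 (446.7513732910156, 37.32438659667969) (280.9012756347656, 168.15444946289062) 72.76105499267578 75.95270872269701
lid 2122 [ 449. -206.  110.] [619. 146. 302.]
dish [ 418. -424.    9.]
holder [ 614. -407.   55.]
metro [492. 407. 146.]
```

View pics/crop.png

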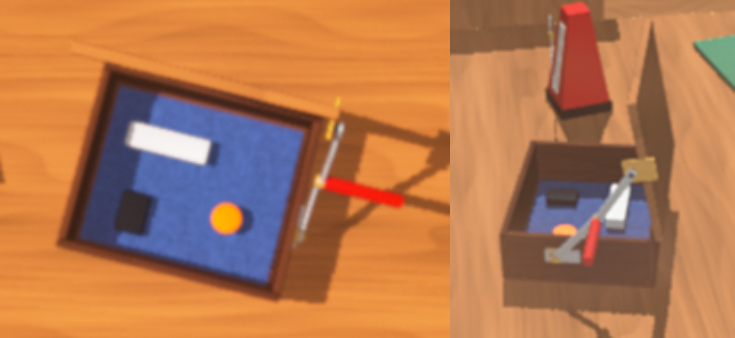

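The crop shows the bar starting at the stay's knee and pointing outwards to the right. The lid leans forward and there is free space behind the bar.

```bash
cat >> h.py <<'E'
C=np.array([479.3,35.0,0]); a=np.deg2rad(76.32-90); B=np.array([[np.cos(a),-np.sin(a),0],[np.sin(a),np.cos(a),0],[0,0,1]])
w=lambda x,y,z: C+B@np.array([x,y,z])          # box -> world
b=lambda P:(np.asarray(P)-C)@B
def ori(t,flip=1):  # tool z in box xz plane, tilted t from down with tips towards box -x; tool y along box y
    z=B@np.array([-np.sin(t),0,-np.cos(t)]); y=flip*B[:,1]; return np.stack([np.cross(y,z),y,z],1)
E
python3 - <<'E'
from h import *
for n in ('top','side'):
    z=np.load(f'pics/{n}0.npz'); p=z['p'].astype(int); X=pts(n,z['d']); Q=b(X)
    red=(p[...,0]>130)&(p[...,1]<80)&(p[...,2]<80)
    m=red&(abs(Q[...,0]-42)<60)&(Q[...,1]>-260)&(Q[...,1]<-135)&(Q[...,2]>90)&(Q[...,2]<150)
    P=Q[m]; f=np.polyfit(P[:,1],P[:,0],1); print(n,m.sum(),'med',np.median(P,0).round(1),'lo',P.min(0).round(1),'hi',P.max(0).round(1),'slope',f.round(3))
    # ray through mask centre line to plane z=119
    c=optics.camera_params(n); v,u=np.nonzero(m); cp=-c['R'].T@c['t']
    r=np.linalg.solve(c['mtx'],np.array([u.mean(),v.mean(),1]))@c['R']; print(' ray z119',b(cp+r*(119-cp[2])/r[2]).round(1))
s=sensors.read_state(); print(s['eef_rot'].round(2).tolist())
for t in (30,40):
  for f in (1,-1): print(t,f,ctrl.solve_ik(w(65,-195,110),ori(np.deg2rad(t),f)))
for t in (20,40,50,60):
  for f in (1,-1): print(t,f,ctrl.solve_ik(w(90,-20,276),ori(np.deg2rad(t),f)))
print(ctrl.solve_ik(w(-80,-20,100),ori(0.2)))
E
```

```text
top 315 med [  30.4 -188.8  125.6] lo [  23.  -233.4  118.1] hi [  39.  -146.6  131.6] slope [-1.2000e-02  2.8286e+01]
 ray z119 [  31.2 -189.9  119. ]
side 71 med [  35.  -220.   123.4] lo [  23.4 -239.5  110.5] hi [  38.5 -153.6  129.1] slope [ 0.051 44.07 ]
 ray z119 [  32.6 -207.   119. ]
[[-0.95, 0.3, -0.0], [0.3, 0.95, -0.0], [0.0, -0.0, -1.0]]
30 1 [-0.43905164  0.58924182  1.42403273 -0.099902    1.64285733 -1.75204847]
30 -1 [-0.43905164  0.58924182  1.42403273 -0.099902    1.64285733  1.38954419]
40 1 [-0.42733085  0.70119392  1.30838325 -0.1246404   1.81949006 -1.74678663]
40 -1 [-0.42733085  0.70119392  1.30838325 -0.1246404   1.81949006  1.39480602]
20 1 [-0.17548981  0.38213433  1.31320206  0.02218068  1.79462562 -1.50640744]
20 -1 [-0.17548981  0.38213433  1.31320206  0.02218068  1.79462562  1.63518521]
40 1 [-0.18296062  0.60161999  1.10087573  0.04246545  2.13605371 -1.50527673]
40 -1 [-0.18296062  0.60161999  1.10087573  0.04246545  2.13605371  1.63631592]
50 1 [-0.18553799  0.7066      1.01004703  0.05449014  2.29617504 -1.50039642]
50 -1 [-0.18553799  0.7066      1.01004703  0.05449014  2.29617504  1.64119624]
60 1 [-0.18746068  0.80546185  0.93354501  0.06952098  2.44802446 -1.49163451]
60 -1 [-0.18746068  0.80546185  0.93354501  0.06952098  2.44802446  1.64995814]
[-0.1453301   0.1617347   1.97296708  0.01984093  1.2061071  -1.48629454]
```

```bash
cat >> h.py <<'E'
T=np.deg2rad(25); nv=np.array([-np.cos(T),0,np.sin(T)]); dv=np.array([-np.sin(T),0,-np.cos(T)])
def tcp_for(bar,g,e=5): return w(*(np.asarray(bar)-nv*g-dv*e))
E
python3 - <<'E'
from h import *
R=sensors.read_state()['eef_rot']
ctrl.move_l([230,500,470],vel=250)
ctrl.gripper_to(0); print(ctrl.tcp_to_tips)
bar=[31,-208,119]
ctrl.move_ptp(w(75,-215,430),ori(T)); print(sensors.read_state()['t'])
ctrl.move_l(tcp_for(bar,40,90),vel=150)
ctrl.move_l(tcp_for(bar,40,5),vel=80)
s=sensors.read_state(); print(s['t'],s['force'].round(1),s['grip_width'],b(s['eef_pos']).round(1))
p1,_=save('side','side1'); p2,_=save('top','top1'); 
cv2.imwrite('pics/c1.png',np.hstack([cv2.resize(p1[100:340,200:440],(480,480)),cv2.resize(p2[130:290,280:440],(480,480))])[:,:,::-1][:, :])
im=cv2.imread('pics/c1.png'); cv2.imwrite('pics/c1.png',cv2.resize(im,(800,400)))
E
```

```text
25.0
4.5417
7.5583 [ 0.2 -0.2  0. ] 0.04905526495139334 [  70.1 -208.1  107.2]
```

View pics/c1.png

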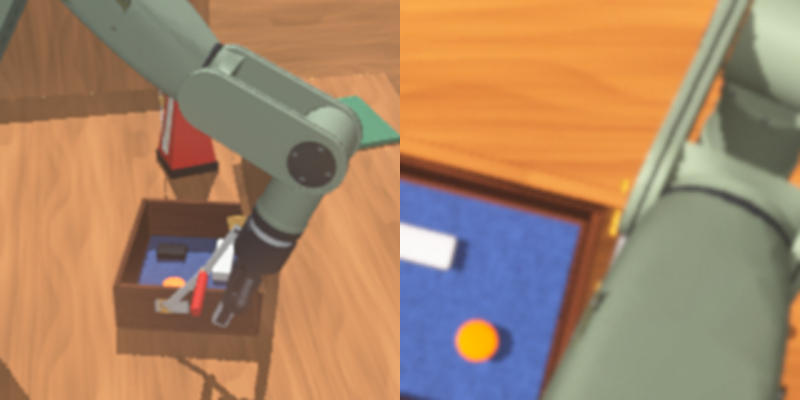

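The finger is behind the bar with clear air around it. Next I feel for contact and draw the bar along the arc.

```bash
python3 - <<'E'
from h import *
S=sensors.read_state
p0=b(S()['eef_pos']); f0=S()['force']
hit=ctrl.move_l(w(*(p0+nv*32)),vel=8,threshold=2.0)
s=S(); p=b(s['eef_pos']); print(hit,s['t'],((s['force']-f0)@B).round(1),p.round(1),'travel',((p-p0)@nv).round(1))
if hit:
    th0=np.deg2rad(49); K=lambda th:92*np.array([np.cos(th),0,np.sin(th)])
    for th in np.arange(th0+.05,th0+.56,.05):
        st=ctrl.move_l(w(*(p+K(th)-K(th0))),vel=11,threshold=12)
        s=S(); f=(s['force']-f0)@B; print(round(th-th0,2),st,s['t'].__round__(1),f.round(1),np.linalg.norm(f).round(1))
        if st or np.linalg.norm(f)>14: break
E
```

```text
True 10.15 [ 1.5  0.2 -0.3] [  50.1 -208.   115.9] travel 21.8
0.05 False 10.7 [ 4.6 -1.  -7.4] 8.8
0.1 False 11.3 [ 5.9 -1.2 -8.5] 10.4
0.15 False 11.8 [ 5.6  0.  -8.5] 10.2
0.2 False 12.4 [ 2.9  0.1 -8.9] 9.4
0.25 False 13.0 [ 4.2  0.4 -9. ] 9.9
0.3 False 13.5 [ 5.  -0.3 -9.2] 10.5
0.35 False 14.1 [ 5.2  0.5 -9.2] 10.6
0.4 False 14.7 [ 4.3 -0.4 -9.4] 10.3
0.45 False 15.2 [ 3.9  0.2 -9.6] 10.4
0.5 False 15.8 [ 5.2 -0.6 -9.9] 11.2
0.55 False 16.4 [  5.5  -1.5 -10.9] 12.3
```

```bash
python3 - <<'E'
from h import *
S=sensors.read_state
p=b(S()['eef_pos']); 
ctrl.move_l(w(*(p-nv*12)),vel=25)
print(S()['force'].round(1))
ctrl.move_l(w(*(p-nv*14-dv*110)),vel=120)
ctrl.move_l(w(140,-200,440),vel=250)
print(S()['t'],S()['force'].round(1))
for n in ('top','side'):
    pp,d=save(n,n+'2'); p=pp.astype(int); X=pts(n,d); Q=b(X)
    m=(p[...,0]>130)&(p[...,1]<80)&(p[...,2]<80)&(abs(Q[...,0])<90)&(Q[...,1]>-260)&(Q[...,1]<-135)&(Q[...,2]>90)&(Q[...,2]<190)
    print(n,m.sum(),np.median(Q[m],0).round(1) if m.any() else '')
    lid=(abs(Q[...,1])<125)&(Q[...,2]>240)&(Q[...,2]<310)&(abs(Q[...,0]-60)<70); L=Q[lid]
    if len(L)>20: print('lid',len(L),'top',np.percentile(L[:,2],98).round(1),np.median(L[L[:,2]>np.percentile(L[:,2],90)],0).round(1))
p1=np.load('pics/side2.npz')['p'][:,:,::-1]; p2=np.load('pics/top2.npz')['p'][:,:,::-1]
cv2.imwrite('pics/c2.png',np.hstack([cv2.resize(p1[100:340,200:440],(400,400)),cv2.resize(p2[130:330,210:410],(400,400))]))
E
```

```text
[-0.   0.8  0. ]
19.1167 [-0.3 -0.1  0.4]
top 0 
lid 1585 top 294.7 [ 51.2   2.2 293.9]
side 53 [ -10.5 -199.7  145.2]
lid 693 top 293.1 [ 51.  -20.7 291.7]
```

View pics/c2.png

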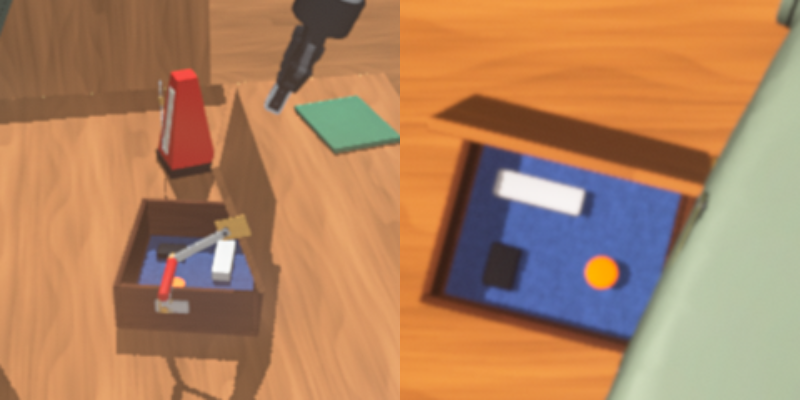

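The knee is now well bent, about 1 rad, and the lid's free edge is at z≈294, so it is raised about 74°. Next I go behind the lid and push it.

```bash
cat >> h.py <<'E'
def lidpose(phi,c,s=195,y=-30):   # tip pose c mm off the outer face
    t=.74*phi; n=np.array([np.sin(phi),0,np.cos(phi)])
    O=np.array([110-s*np.cos(phi),y,80+s*np.sin(phi)])+12*n
    tip=O+n*(11*np.sin(phi-t)+c); d=np.array([-np.sin(t),0,-np.cos(t)])
    return w(*(tip-25*d)),ori(t)
E
python3 - <<'E'
from h import *
S=sensors.read_state; ph=np.deg2rad(74)
P,R=lidpose(ph,130); P[2]+=40
ctrl.move_ptp(P,R); print(S()['t'],S()['force'].round(1))
P,R=lidpose(ph,25); ctrl.move_l(P,R,vel=120); 
f0=S()['force'].copy(); P0=S()['eef_pos']
n=B@np.array([np.sin(ph),0,np.cos(ph)])
hit=ctrl.move_l(P0-n*40,vel=12,threshold=2)
s=S(); c=25-(P0-s['eef_pos'])@n
print(hit,s['t'],(f0@B).round(1),((s['force']-f0)@B).round(1),'c',c.round(1)); np.savez('cal.npz',c=c,f0=f0)
E
```

```text
Traceback (most recent call last):
plant.MotionError: the arm cannot take that pose within its joint ranges
```

```bash
sed -i 's/t=.74\*phi; n/t=min(.74*phi,TM); n/; s/^def lidpose/TM=np.deg2rad(45)\ndef lidpose/' h.py; python3 - <<'E'
from h import *
import h
S=sensors.read_state; ph=np.deg2rad(74)
for tm in (40,45,50,55):
    h.TM=np.deg2rad(tm)
    for c,dz in ((130,40),(80,40),(80,0),(25,0),(0,0)):
        P,R=lidpose(ph,c); P[2]+=dz; q=ctrl.solve_ik(P,R); print(tm,c,dz,None if q is None else q.round(2))
E
```

```text
40 130 40 [-0.2   0.9   0.44  0.04  2.5  -1.51]
40 80 40 [-0.2   0.74  0.72  0.04  2.37 -1.52]
40 80 0 [-0.2   0.76  0.78  0.03  2.3  -1.52]
40 25 0 [-0.2   0.64  1.    0.03  2.2  -1.52]
40 0 0 [-0.2   0.59  1.09  0.03  2.16 -1.52]
45 130 40 [-0.2   0.97  0.36  0.05  2.6  -1.5 ]
45 80 40 [-0.2   0.8   0.66  0.04  2.46 -1.51]
45 80 0 [-0.2   0.82  0.72  0.04  2.39 -1.52]
45 25 0 [-0.2   0.69  0.95  0.04  2.28 -1.52]
45 0 0 [-0.2   0.64  1.04  0.04  2.24 -1.52]
50 130 40 None
50 80 40 [-0.2   0.86  0.6   0.05  2.55 -1.51]
50 80 0 [-0.2   0.88  0.66  0.05  2.48 -1.51]
50 25 0 [-0.2   0.75  0.9   0.04  2.36 -1.52]
50 0 0 [-0.2   0.7   1.    0.04  2.32 -1.52]
55 130 40 None
55 80 40 [-0.2   0.92  0.55  0.06  2.63 -1.5 ]
55 80 0 [-0.2   0.93  0.61  0.05  2.56 -1.51]
55 25 0 [-0.2   0.8   0.86  0.05  2.43 -1.51]
55 0 0 [-0.2   0.75  0.96  0.05  2.39 -1.51]
```

```bash
python3 - <<'E'
from h import *
S=sensors.read_state; ph=np.deg2rad(74)
P,R=lidpose(ph,80); P[2]+=40
ctrl.move_ptp(P,R); print(S()['t'],S()['force'].round(1))
P,R=lidpose(ph,25); ctrl.move_l(P,R,vel=100); 
f0=S()['force'].copy(); P0=S()['eef_pos']
n=B@np.array([np.sin(ph),0,np.cos(ph)])
hit=ctrl.move_l(P0-n*40,vel=12,threshold=2)
s=S(); c=25-(P0-s['eef_pos'])@n
print(hit,s['t'],(f0@B).round(1),((s['force']-f0)@B).round(1),'c',c.round(1)); np.savez('cal.npz',c=c,f0=f0)
E
```

```text
20.0083 [ 0.1 -1.1  1.1]
True 23.3833 [-0.2  0.4 -1.1] [2.7 0.2 4.3] c -9.7
```

```bash
python3 - <<'E'
from h import *
S=sensors.read_state; f0=0*np.load('cal.npz')['f0']
ph0=np.deg2rad(71.3); v=14; mx=0
for phi in np.arange(ph0-.04,ph0-.45,-.04):
    P,R=lidpose(phi,0); st=ctrl.move_l(P,R,vel=v,threshold=11)
    s=S(); f=s['force']@B; F=np.linalg.norm(f)
    print(phi.round(2),st,s['t'].__round__(1),f.round(1),F.round(1),v)
    if st or F>15: break
    v=min(v*1.2,35) if F<10 else max(v*.8,8)
save('side','side3')
E
```

```text
1.2 False 24.1 [ 3.1 -1.4  4.1] 5.3 14
1.16 False 24.8 [ 2.4 -1.5  2.1] 3.5 16.8
1.12 False 25.3 [ 2.9 -1.7  0.4] 3.4 20.16
1.08 False 25.8 [ 2.1 -0.8 -0.3] 2.3 24.192
1.04 False 26.3 [2.  0.6 0.4] 2.1 29.0304
1.0 False 26.6 [2.1 0.1 0.6] 2.2 34.83648
0.96 False 27.0 [1.4 0.7 1.3] 2.0 35
0.92 False 27.4 [1.1 0.4 0.2] 1.2 35
0.88 False 27.8 [ 1.9  1.8 -0.1] 2.6 35
0.84 False 28.2 [ 0.   0.9 -0.2] 0.9 35
0.8 False 28.6 [-0.3  0.3  0.2] 0.5 35
```

View pics/side3.png

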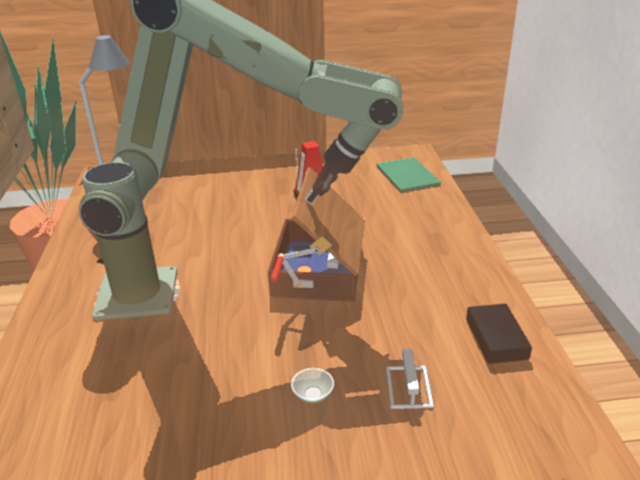

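The lid follows the finger. It is now at about 45°, with the fingertip on it at (310,200) and the stay folding, the red bar at (278,266). I'll continue until it is shut.

```bash
python3 - <<'E'
from h import *
S=sensors.read_state
v=30; ok=True
for phi in np.arange(.76,.05,-.04):
    P,R=lidpose(phi,0); st=ctrl.move_l(P,R,vel=v if phi>.2 else 20,threshold=9)
    s=S(); f=s['force']@B; F=np.linalg.norm(f)
    print(phi.round(2),st,s['t'].__round__(1),f.round(1))
    if st or F>14: ok=False; break
if ok:
    P,R=lidpose(0.0,-10); st=ctrl.move_l(P,R,vel=9,threshold=8)
    s=S(); print('end',st,s['t'],(s['force']@B).round(1),b(s['eef_pos']).round(1))
save('side','side4')
E
```

```text
0.76 False 29.1 [0.4 0.4 0.6]
0.72 False 29.5 [ 0.7 -0.3  0.3]
0.68 False 29.9 [-0.4 -0.5 -0.4]
0.64 False 30.3 [ 0.4 -0.5 -0.4]
0.6 False 30.8 [0.1 0.2 0.2]
0.56 False 31.2 [ 0.4  0.5 -0.7]
0.52 False 31.6 [-0.1 -0.7 -0.5]
0.48 False 32.0 [-0.1  0.4  0.2]
0.44 False 32.4 [0.6 0.1 0.1]
0.4 False 32.9 [0.5 0.6 0.4]
0.36 False 33.3 [ 0.4 -0.1  0.4]
0.32 False 33.7 [1.  0.7 0.3]
0.28 False 34.1 [ 0.5 -0.2 -0.9]
0.24 False 34.5 [-0.7 -0.3  0.5]
0.2 False 35.1 [-0.1 -0.7  0. ]
0.16 False 35.6 [0.  0.8 0.1]
0.12 False 36.2 [-0.  -1.   0.2]
0.08 False 36.7 [-0.4 -0.3 -0.8]
end True 38.4333 [-0.6 -0.5  4.2] [-83.8 -30.  117.1]
```

View pics/side4.png

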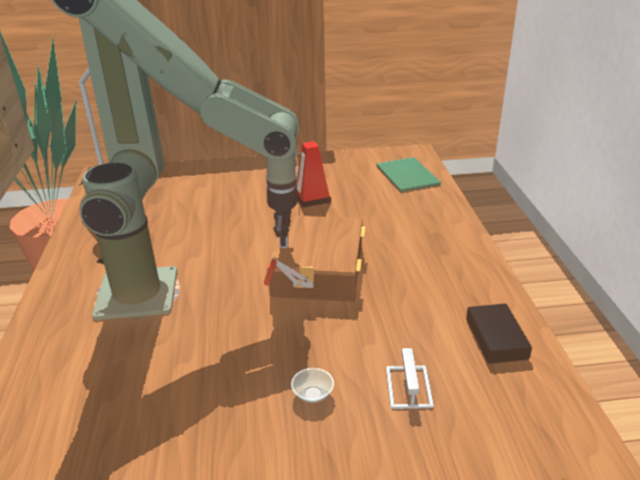

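```bash
python3 - <<'E'
from h import *
S=sensors.read_state; p=S()['eef_pos']
ctrl.move_l(p+[0,0,60],vel=60); ctrl.move_l(p+[-60,150,230],vel=200)
print(S()['t'],S()['force'].round(1))
for n in ('top','side'):
    _,d=save(n,n+'5'); Q=b(pts(n,d))
    m=(abs(Q[...,0])<100)&(abs(Q[...,1])<120)&(abs(Q[...,2]-92)<25); L=Q[m]
    f,*_=np.linalg.lstsq(np.c_[L[:,:2],np.ones(len(L))],L[:,2],rcond=None); print(n,len(L),'slope x',f[0].round(4),'z front',(f[2]-110*f[0]).round(1),'z rear',(f[2]+110*f[0]).round(1))
E
```

```text
40.9667 [ 0.7 -0.5  0.2]
top 10705 slope x -0.0005 z front 92.0 z rear 91.9
side 3658 slope x 0.0017 z front 90.6 z rear 91.0
```

The lid is flat: z is 92 at both the front and the rear. Nothing is touching it, so I'm handing in.

```bash
python3 -c "
from h import *
print(ctrl.finish_job())"
```

```text
the job is handed in; nothing more can be done
None
```

The stay is unlocked and folded, the lid is flat shut (z 92 mm front and rear), the arm is clear, and I handed the job in at about 41 s, with readings between moves never above about 12 N; no verdict came back.

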